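# Slide the round etching plate out over the board's edge

## Robot

A 6-joint arm with a two-finger parallel gripper is mounted at the origin on the work surface. World frame = base frame: x ahead of the robot, y to its left, z up, the work surface at z = 0. Lengths are in m, angles in rad, forces in N, time in s.
With the tool pointing down it reaches from about 0.25 to 0.725 m from the base axis. Payload 4 kg.
Tool frame: the origin (TCP) lies midway between the tips of the shut fingers; the grasp point (between the pads) lies 19 mm behind it (bot.grip_point_offset is the distance from the TCP to the grasp point, in m); z points along the fingers, y is the line along which they close (so a half turn about z gives the same grasp; the last joint's range is limited). The gripper opens to 85 mm and grips with 20 to 120 N. Pads are 22 mm wide; open, the fingers measure 114 mm over their backs; the gripper's body (76 mm by 85 mm) begins 54 mm behind the grasp point. The pads swing forward as they close: fully open they stand 13 mm farther back than shut.
Start: joints at [0, 0.241, 0.005, 1.335, 0, 1.571], TCP at [0.5, -0, 0.231] pointing down, gripper open.
Joint ranges: [-2.72, 2.72], [-1.05, 1.87], [-1.09, 1.28], [-1.99, 2.15], [-1.42, 1.44], [-3.14, 3.14]. Speed limits (rad/s): [2.79, 2.79, 3.14, 3.14, 3.14, 3.14].

## Interface

Orientations are given as a unit quaternion [x, y, z, w].
In Python, from workcell import bot gives the robot as it stands.
- The arm moves only by the tool step_arm, never from a script. Its argument "targets" is text: rows parted by semicolons, each of 7 numbers parted by spaces: the opening, from -1 (shut) to 1 (fully open), so that 0 is half open, then the shift along the world's x, y, z normalised to -1 to 1, where 1 is 0.5 m, then the turn, a rotation vector about the world's x, y, z normalised to -1 to 1, where 1 is pi/4 rad. In form: gripper x y z wx wy wz; .... A call has 1 to 10 rows; each row is the pose to reach, as a shift and turn from the pose commanded when the call began; what a row does not reach only later rows make up. A row lasts 1/12 s, in which the tool goes at most 41.7 mm and 7.16 degrees, less where a joint would pass 70% of its speed; a pose out of reach is approached as far as the arm can. A call with a number of a shift or a turn outside -1 to 1 is refused whole. A call with a gripper value outside its range is refused whole. The fingers move at their own pace and stop on an object; the grip force is fixed at half the most. Time passes only in rows, so rows that repeat a pose let the fingers close. It gives the time, the measured TCP pose, the force, the opening and the grip force at its end, in the units of the state.
- bot.get_obs(): the state, without advancing time (a new reading comes with each control period).
- bot.camera(name): name is "scene" or "side" or "wrist"; returns the picture (384x512x3 uint8, red, green, blue); there is no depth.
- bot.camera_info(name): a dict with "vertical_fov" (degrees; the focal length in pixels is half the picture's height over the tangent of half this angle, whatever the lens; pixels are square), "cx", "cy" (the principal point, pixels), "pose" (4x4, takes a point from camera to world coordinates). Camera axes: x right, y up, looking along -z (the intrinsics and any distortion apply to the point x, -y, -z); pixel columns grow to the right and rows downward; lengths in m; the calibration is good to about 2 mm. A picture is of the moment at which its call begins: read the wrist's pose just before it. camera_info takes no time and is no camera call; for the wrist camera it gives the pose at the moment of the call.
- bot.job_done(): hands the job in; it is judged then, once.
The state is a dict: "clock": time; "joint_pos": joint angles; "joint_vel": joint speeds; "tau": joint torques, N m; "eef_pos": TCP position; "tool_rot": TCP orientation; "ft_force": force on the tool from outside, world axes, zero at the start; "ft_torque": the same for the moment, N m; "grip_width": finger opening in m; "grasp_force": force on a finger pad.
Only numpy, scipy, OpenCV 4.12 (cv2) and the standard library are available. Lean on these libraries where they do the work, as an engineer would, in place of code of your own. Each camera call takes 0.05 s, during which the arm holds its last target. There are 200 camera calls.

## Task

The bare etching plates lie too flat on the raised drawing board to be picked up. Slide the round plate straight to the board's long edge nearest the robot until about a third of its width sticks out over that edge, so that a hand can take it, and leave it lying there flat on the board. Do not lift it, and leave the square and the oblong plate where they are.

Things in the scene. Friction and masses are not known exactly. Their poses are not given: they have to be found in the camera images.
- round_plate: The plate to slide: a bare grey metal disc, 100 mm in diameter, 3 mm thick, about 170 g, lying flat on the board with bare board between it and the near edge. Too wide for the gripper. A shut gripper pressed on it from above with some 4 to 12 N drags it along: metal slides on the board more easily than under the fingertips. Origin: centre of its underside; z up.
- board: A fixed brown wooden drawing board, 280 mm (its x) by 520 mm (its y), raised on battens so that its flat top is 40 mm above the table; it does not move when pushed. Origin: on the table under the board's centre. Its x axis points away from the robot (turned by up to about 11 degrees), y to the left along the long edges, z up. The long edge nearest the robot is the line x = -140 mm in this frame; nothing stands in front of it or beneath its overhang.
- square_plate: Not to be moved: a bare grey metal plate, 90 x 90 mm, 3 mm thick, flat on the board; the three plates lie in one row along the board, in any order, at least 25 mm apart. Origin: centre of its underside.
- oblong_plate: Not to be moved: a bare grey metal plate, 120 mm (its x) by 70 mm (its y), 3 mm thick, flat on the board; the three plates lie in one row along the board, in any order, at least 25 mm apart. Origin: centre of its underside.
Things that resemble listed ones, but are neither listed nor needed, are in the scene too. Leave any blue or brown look-alike of the round_plate alone.

How it is judged:
At the end, for the whole second after the job is handed in: The round plate lies flat and at rest on the board, sticking out 18 to 46 mm over the long edge nearest the robot (centre 4 to 32 mm inside it), its centre at least 45 mm from the board's ends; the square and the oblong plate are within 20 mm of where they began (x of round_plate in the frame of board between -0.136 and -0.108 m and y of round_plate in the frame of board between -0.215 and 0.215 m and z of round_plate in the frame of board between 0.036 and 0.044 m and angle between round_plate's own z axis and vertical below 0.06 rad and linear speed of round_plate below 0.02 m/s and distance of each of square_plate, oblong_plate from where it was at the start of the episode below 0.02 m); the robot touches nothing.
It fails at once if the round plate is lifted more than 25 mm off the board (z of round_plate in the frame of board above 0.065 m).
It fails at once if the square or the oblong plate is moved more than 20 mm (distance of any of square_plate, oblong_plate from where it was at the start of the episode above 0.02 m).
It also fails if it takes over 32 s, if anything falls off the work surface, if the arm or the gripper's body presses on something with over 40 N, if the wrist force passes 120 N, or if a joint passes its speed limit or range.

## Working session

There is one attempt and no reset: what is moved stays moved. The work goes in short steps, Python scripts to look and compute and a tool call to move; the robot and the scene stay as the last step left them, time stands still between calls to the robot, and variables do not carry over. Pictures are saved under pics/ and viewed, at most 10 in all, crops included, and the job is handed in when it is done.

Besides the shell and the picture viewer there is one more tool, called after "Call:" by a JSON object that holds its "method" and its "body". step_arm: Moves the arm, as the interface text tells. Scaled input: -1 to 1 covers 0.5 m each way for a shift and pi/4 rad each way for a turn. Its arguments: {"type":"object","properties":{"targets":{"type":"string"}},"required":["targets"]}

```bash
mkdir -p pics; python3 - <<'E'
from workcell import bot
import cv2,numpy as np
ims=[]
for n in ("scene","side"):
    im=bot.camera(n); cv2.imwrite(f"pics/{n}0.png",im[:,:,::-1]); i=bot.camera_info(n); print(n,i)
E
```

```text
scene {'vertical_fov': 57.25256195673057, 'cx': 256.4490650287597, 'cy': 191.64947322530475, 'pose': array([[-0.79571379, -0.47302031,  0.37827416,  0.9534586 ],
       [ 0.6056245 , -0.61350103,  0.50678936,  0.53802013],
       [-0.00765007,  0.63235138,  0.77464392,  0.7619907 ],
       [ 0.        ,  0.        ,  0.        ,  1.        ]])}
side {'vertical_fov': 57.57838860270758, 'cx': 258.4683357657597, 'cy': 191.9945259379842, 'pose': array([[ 0.90977092,  0.30773972, -0.27859135,  0.38745345],
       [-0.41510127,  0.67895545, -0.60556621, -0.34710277],
       [ 0.00279434,  0.66657015,  0.74543707,  0.63308667],
       [ 0.        ,  0.        ,  0.        ,  1.        ]])}
```

View pics/scene0.png

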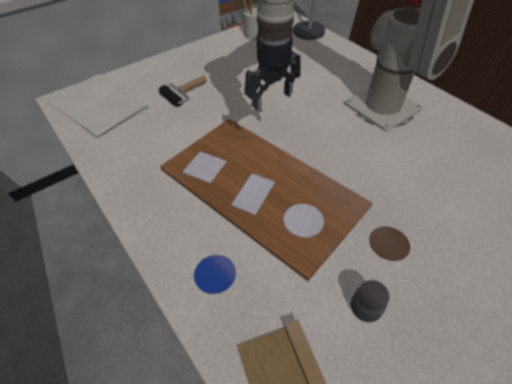

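View pics/side0.png

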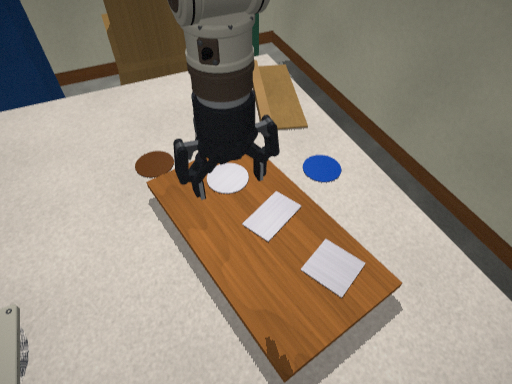

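The scene view has three disc candidates: grey disc on the board (304,220), blue disc on the table (215,273) and brown disc on the table (390,243). By the description, the grey one on the board is the target. The side view shows it at (228,178), partly behind the gripper. The near long edge runs from about (229,123) to (370,205) in the scene view.

```bash
cat > h.py <<'E'
import cv2,numpy as np
from workcell import bot
def ray(n,uv,z,info=None):
    i=info or bot.camera_info(n); f=192/np.tan(np.radians(i["vertical_fov"]/2)); P=i["pose"]
    uv=np.atleast_2d(np.float64(uv)); d=np.c_[(uv[:,0]-i["cx"])/f,-(uv[:,1]-i["cy"])/f,-np.ones(len(uv))]@P[:3,:3].T
    return P[:3,3]+d*((z-P[2,3])/d[:,2])[:,None]
def board_mask(im,roi):
    h=cv2.cvtColor(im,cv2.COLOR_RGB2HSV); m=cv2.inRange(h,(3,90,40),(20,255,255))
    cs,_=cv2.findContours(m,cv2.RETR_CCOMP,cv2.CHAIN_APPROX_NONE)
    return m,max(cs,key=cv2.contourArea)
def cent(c): M=cv2.moments(c); return M["m10"]/M["m00"],M["m01"]/M["m00"]
E
python3 - <<'E'
from h import *
im=cv2.imread("pics/scene0.png")[:,:,::-1].copy()
m=np.zeros(im.shape[:2],np.uint8); m[100:285,150:380]=1
h=cv2.cvtColor(im,cv2.COLOR_RGB2HSV); b=cv2.inRange(h,(3,90,30),(20,255,255))*m
n,l,s,_=cv2.connectedComponentsWithStats(b); k=1+s[1:,4].argmax(); b=np.uint8(l==k)*255
cs,hi=cv2.findContours(b,cv2.RETR_CCOMP,cv2.CHAIN_APPROX_NONE)
for c,x in zip(cs,hi[0]):
    A=cv2.contourArea(c)
    if A<200: continue
    if x[3]<0:
        p=ray("scene",cv2.convexHull(c)[:,0],.04)[:,:2]; print("board rect(top plane)",cv2.minAreaRect(np.float32(p)))
        q=cv2.approxPolyDP(cv2.convexHull(c),6,True)[:,0]; print(q.tolist(),ray("scene",q,.04)[:,:2].round(3).tolist())
    else:
        p=ray("scene",c[:,0],.043)[:,:2]; print("hole",cent(c),cv2.minAreaRect(np.float32(p)),ray("scene",cent(c),.043).round(3))
v=im[110:290,150:410]; cv2.imwrite("pics/crop0.png",cv2.resize(v,None,fx=3,fy=3)[:,:,::-1])
E
```

```text
board rect(top plane) ((0.5768992900848389, 0.052498310804367065), (0.27964943647384644, 0.5161663889884949), 11.197885513305664)
[[161, 166], [230, 120], [370, 204], [307, 279]] [[0.758, -0.173], [0.489, -0.22], [0.395, 0.276], [0.663, 0.331]]
hole (303.24146874146874, 220.0118755118755) ((0.5637675523757935, 0.20899558067321777), (0.10799138993024826, 0.10690370202064514), 52.38810348510742) [[0.566 0.21  0.043]]
hole (252.8084763161754, 193.45123918463116) ((0.610802173614502, 0.06443130224943161), (0.13289621472358704, 0.08053270727396011), 26.547060012817383) [[0.614 0.067 0.043]]
hole (204.41329011345218, 166.61120115253016) ((0.6615777015686035, -0.09538751095533371), (0.10440923273563385, 0.10196538269519806), 26.078601837158203) [[ 0.663 -0.094  0.043]]
```

View pics/crop0.png

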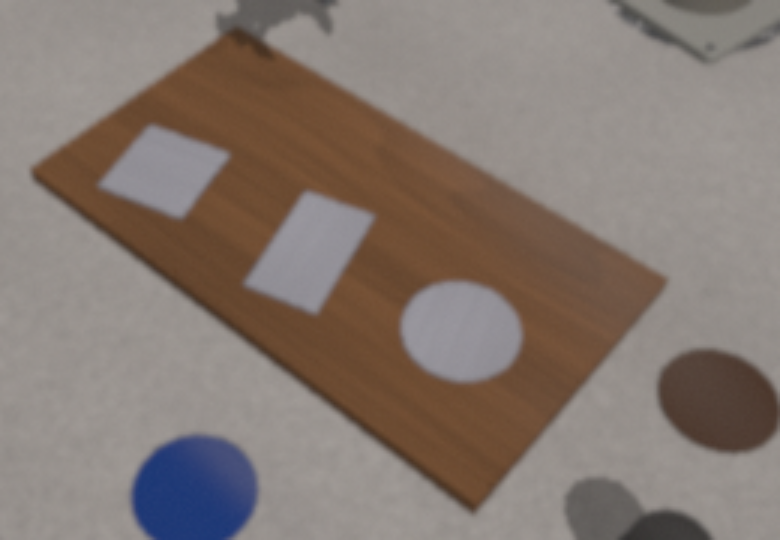

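The crop confirms a bare grey disc at crop (461,331), with the oblong plate next to it and a clear path to the near edge. It measures about (0.566, 0.210). The board's yaw is about 11°, and the slide needed is about 0.14 m along (-0.982, -0.19).

Call:
{"method": "step_arm", "body": {"targets": "-1 0.132 0.42 -0.1 0 0 0;-1 0.132 0.42 -0.1 0 0 0;-1 0.132 0.42 -0.1 0 0 0;-1 0.132 0.42 -0.1 0 0 0;-1 0.132 0.42 -0.1 0 0 0;-1 0.132 0.42 -0.1 0 0 0;-1 0.132 0.42 -0.2 0 0 0;-1 0.132 0.42 -0.28 0 0 0;-1 0.132 0.42 -0.28 0 0 0;-1 0.132 0.42 -0.28 0 0 0"}}

```text
clock: 0.93
eef_pos: [0.5625, 0.2088, 0.0873]
tool_rot: [0.707, 0.707, -0.005, -0.002]
ft_force: [-0.4, 0.1, 1.1]
grip_width: -0.0002
grasp_force: 0.0
```

```bash
python3 - <<'E'
from h import *
o=bot.get_obs();print(o["eef_pos"],o["ft_force"],o["grip_width"],o["joint_pos"])
im=bot.camera("wrist");cv2.imwrite("pics/w1.png",im[:,:,::-1])
E
```

```text
[0.56248633 0.20882611 0.08725432] [-0.35615097  0.1421719   1.07064985] -0.0002185440920766496 [ 3.55501672e-01  5.37420015e-01  6.11726943e-02  1.10453606e+00
 -3.54546547e-05  1.92602915e+00]
```

View pics/w1.png

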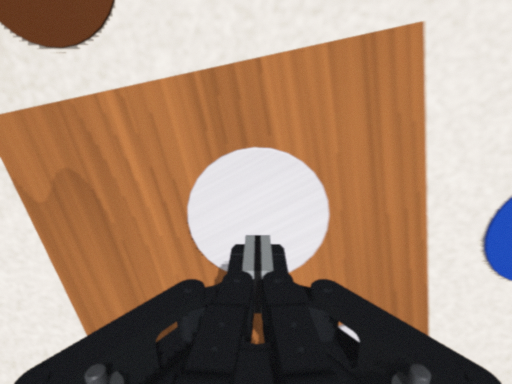

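The wrist view shows the grey disc centred at about (258,212) on the board with the shut tips above it. Now I lower onto it gently.

Call:
{"method": "step_arm", "body": {"targets": "-1 0 0 -0.04 0 0 0;-1 0 0 -0.07 0 0 0;-1 0 0 -0.07 0 0 0;-1 0 0 -0.07 0 0 0"}}

```text
clock: 1.32
eef_pos: [0.5672, 0.21, 0.0585]
tool_rot: [0.707, 0.707, 0.001, 0.001]
ft_force: [-0.0, 0.6, 0.1]
grip_width: 0.0001
grasp_force: 0.0
```

Call:
{"method": "step_arm", "body": {"targets": "-1 0 0 -0.008 0 0 0;-1 0 0 -0.016 0 0 0;-1 0 0 -0.02 0 0 0;-1 0 0 -0.022 0 0 0;-1 0 0 -0.022 0 0 0;-1 0 0 -0.022 0 0 0"}}

```text
clock: 1.82
eef_pos: [0.566, 0.21, 0.0454]
tool_rot: [0.707, 0.707, -0.0, -0.0]
ft_force: [0.1, 0.5, -0.1]
grip_width: 0.0002
grasp_force: 0.0
```

Call:
{"method": "step_arm", "body": {"targets": "-1 0 0 -0.002 0 0 0;-1 0 0 -0.004 0 0 0;-1 0 0 -0.006 0 0 0;-1 0 0 -0.006 0 0 0;-1 0 0 -0.006 0 0 0"}}

```text
clock: 2.23
eef_pos: [0.5663, 0.2101, 0.0431]
tool_rot: [0.707, 0.707, 0.0, 0.0]
ft_force: [-1.3, 0.0, 4.4]
grip_width: 0.0
grasp_force: 2.7
```

Call:
{"method": "step_arm", "body": {"targets": "-1 0 0 -0.001 0 0 0;-1 0 0 -0.002 0 0 0;-1 0 0 -0.002 0 0 0;-1 0 0 -0.002 0 0 0"}}

```text
clock: 2.57
eef_pos: [0.5666, 0.2102, 0.0431]
tool_rot: [0.707, 0.707, 0.001, 0.0]
ft_force: [-2.2, -0.9, 9.8]
grip_width: 0.0
grasp_force: 4.9
```

Call:
{"method": "step_arm", "body": {"targets": "-1 -0.006 -0.0012 0 0 0 0;-1 -0.014 -0.0027 0 0 0 0;-1 -0.022 -0.0042 0 0 0 0;-1 -0.03 -0.0058 0 0 0 0;-1 -0.038 -0.0073 0 0 0 0;-1 -0.046 -0.009 0 0 0 0;-1 -0.054 -0.0105 0 0 0 0;-1 -0.06 -0.0117 0 0 0 0;-1 -0.06 -0.0117 0 0 0 0;-1 -0.06 -0.0117 0 0 0 0"}}

```text
clock: 3.4
eef_pos: [0.5377, 0.2048, 0.0431]
tool_rot: [0.707, 0.707, 0.002, 0.001]
ft_force: [-0.4, -0.2, 7.7]
grip_width: 0.0001
grasp_force: 3.8
```

```bash
cat > m.py <<'E'
from h import *
import sys
im=bot.camera("scene");cv2.imwrite(f"pics/{sys.argv[1]}.png",im[:,:,::-1])
print(bot.get_obs()["eef_pos"],bot.get_obs()["ft_force"])
h=cv2.cvtColor(im,cv2.COLOR_RGB2HSV); b=cv2.inRange(h,(3,90,30),(20,255,255)); b[:100]=0;b[290:]=0;b[:,:150]=0;b[:,375:]=0
g=cv2.bitwise_not(b)
cs,hi=cv2.findContours(b,cv2.RETR_CCOMP,cv2.CHAIN_APPROX_NONE)
for c,x in zip(cs,hi[0]):
    if x[3]>=0 and cv2.contourArea(c)>200:
        p=ray("scene",c[:,0],.043)[:,:2]; print("hole",ray("scene",cent(c),.043)[0,:2].round(3),cv2.minAreaRect(np.float32(p))[1])
v=im[80:290,150:410]; cv2.imwrite(f"pics/{sys.argv[1]}.png",cv2.resize(v,None,fx=2.8,fy=2.8)[:,:,::-1])
E
python3 m.py s2
```

```text
[0.53765908 0.20483405 0.0430776 ] [-0.6295691   0.19047043  8.03905968]
hole [0.614 0.067] (0.13289621472358704, 0.08053270727396011)
hole [ 0.663 -0.094] (0.10497213155031204, 0.10200544446706772)
```

View pics/s2.png

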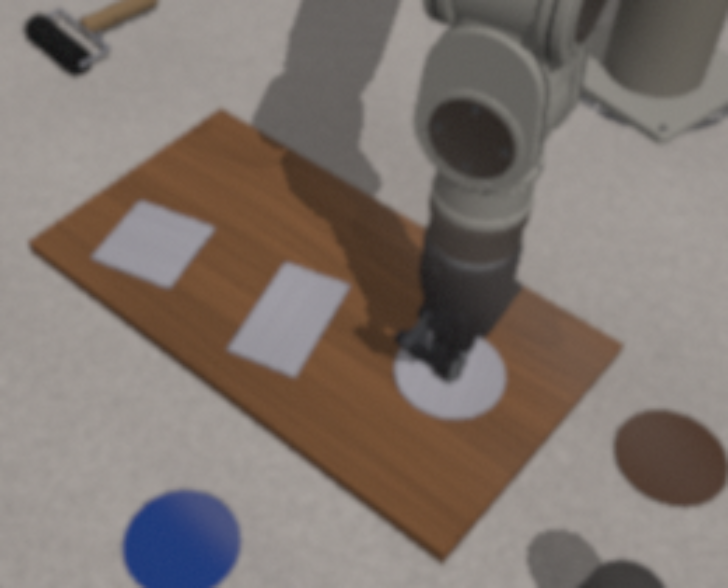

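The disc moved with the fingers, now at about full-frame (311,213), and the other plates are unmoved. I continue the slide.

Call:
{"method": "step_arm", "body": {"targets": "-1 -0.008 -0.0015 0 0 0 0;-1 -0.02 -0.0039 0 0 0 0;-1 -0.032 -0.0062 0 0 0 0;-1 -0.044 -0.0085 0 0 0 0;-1 -0.056 -0.011 0 0 0 0;-1 -0.068 -0.013 0 0 0 0;-1 -0.08 -0.0155 0 0 0 0;-1 -0.092 -0.018 0 0 0 0;-1 -0.102 -0.02 0 0 0 0;-1 -0.108 -0.021 0 0 0 0"}}

```text
clock: 4.28
eef_pos: [0.4842, 0.1945, 0.0431]
tool_rot: [0.707, 0.707, 0.003, 0.001]
ft_force: [2.5, 0.5, 6.9]
grip_width: -0.0
grasp_force: 3.2
```

Call:
{"method": "step_arm", "body": {"targets": "-1 -0.008 -0.0015 0 0 0 0;-1 -0.02 -0.0039 0 0 0 0;-1 -0.032 -0.0062 0 0 0 0;-1 -0.044 -0.0085 0 0 0 0;-1 -0.056 -0.011 0 0 0 0;-1 -0.068 -0.013 0 0 0 0;-1 -0.08 -0.0155 0 0 0 0;-1 -0.092 -0.018 0 0 0 0;-1 -0.1 -0.0195 0 0 0 0;-1 -0.1 -0.0195 0 0 0 0"}}

```text
clock: 5.12
eef_pos: [0.4337, 0.1847, 0.043]
tool_rot: [0.707, 0.707, 0.002, 0.001]
ft_force: [-0.5, -0.0, 9.9]
grip_width: -0.0003
grasp_force: 4.8
```

```bash
python3 m.py s3
```

```text
[0.43373301 0.18470963 0.04305339] [-0.39195276 -0.08909563 10.01582195]
hole [0.614 0.067] (0.1331602931022644, 0.08078674972057343)
hole [ 0.663 -0.094] (0.1045185774564743, 0.10224338620901108)
```

View pics/s3.png

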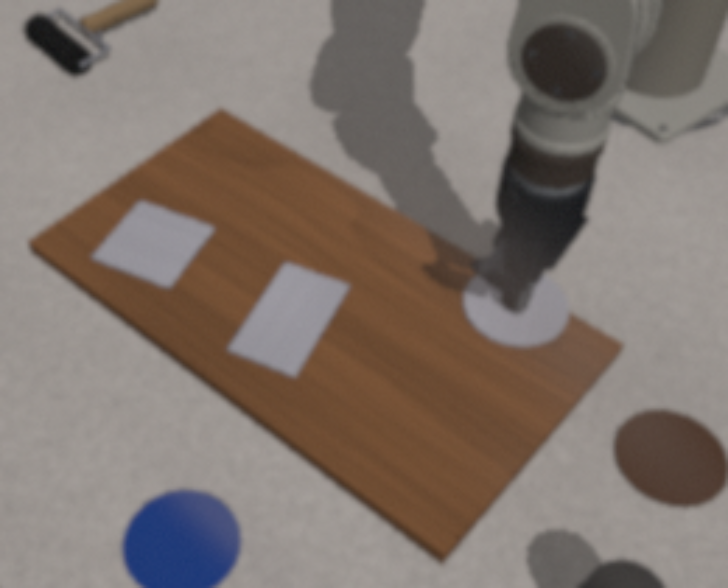

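The disc now overhangs the near edge, centred at about crop (516,305), and the others are unmoved. I lift off and clear the view to measure.

Call:
{"method": "step_arm", "body": {"targets": "-1 0 0 0.004 0 0 0;-1 0 0 0.01 0 0 0;-1 0 0 0.03 0 0 0;-1 0 0 0.08 0 0 0;-1 0 0 0.16 0 0 0;-1 0 -0.05 0.24 0 0 0;-1 0 -0.12 0.3 0 0 0;-1 0 -0.2 0.3 0 0 0;-1 0 -0.28 0.3 0 0 0;-1 0 -0.36 0.3 0 0 0"}}

```text
clock: 6.0
eef_pos: [0.4322, 0.0051, 0.1924]
tool_rot: [0.707, 0.708, 0.001, 0.001]
ft_force: [1.2, 0.2, -0.3]
grip_width: -0.0002
grasp_force: 0.0
```

Call:
{"method": "step_arm", "body": {"targets": "-1 0 -0.08 0 0 0 0;-1 0 -0.16 0 0 0 0;-1 0 -0.24 0 0 0 0;-1 0 -0.24 0 0 0 0;-1 0 -0.24 0 0 0 0"}}

```text
clock: 6.42
eef_pos: [0.4314, -0.1155, 0.1909]
tool_rot: [0.709, 0.705, -0.0, -0.001]
ft_force: [0.0, -0.3, 0.7]
grip_width: 0.0003
grasp_force: 0.0
```

```bash
python3 - <<'E'
from h import *
im=bot.camera("scene")
cv2.imwrite("pics/s4.png",cv2.resize(im[80:290,150:410],None,fx=2.8,fy=2.8)[:,:,::-1])
h=cv2.cvtColor(im,cv2.COLOR_RGB2HSV); print(h[175:195:5,330],h[170,350:352])
g=cv2.cvtColor(im,cv2.COLOR_RGB2GRAY)
# lower (board side) arc of disc: boundary white/brown -> circle of known radius
b=cv2.inRange(h,(3,90,30),(20,255,255)); pts=[]
for u in range(310,355):
    col=np.flatnonzero(b[:,u]==0); 
    # first brown pixel below disc, scanning down from row 185
    r=185
    if b[r,u]: continue
    while not b[r,u]: r+=1
    pts.append((u,r-.5))
p=ray("scene",pts,.043)[:,:2]
from scipy.optimize import least_squares
f=lambda q:np.hypot(*(p-q).T)-.050
s=least_squares(f,[.43,.184],loss="soft_l1",f_scale=.002)
c=s.x;print(len(pts),"centre",c,np.abs(f(c)).max())
a=np.radians(11);ex=np.array([np.cos(a),np.sin(a)]);d=c-[.5769,.0525]
print("board xy",d@ex,d@[-ex[1],ex[0]],bot.get_obs()["clock"],bot.get_obs()["eef_pos"])
E
```

```text
[[168   9 143]
 [150   7 144]
 [150   7 148]
 [150   9 146]] [[ 12  17 151]
 [ 12  17 151]]
40 centre [0.4350229 0.188277 ] 0.002700627020319764
board xy -0.11336294403922662 0.1603538246599133 6.4667 [ 0.43143935 -0.11402695  0.19087338]
```

View pics/s4.png

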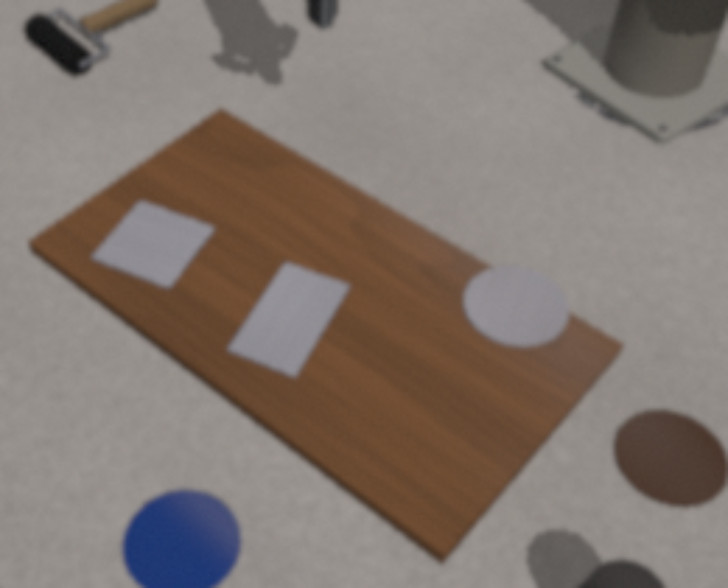

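The disc lies flat at crop (517,305), overhanging by about 25 mm; the mask edge bias puts the centre at x between -0.117 and -0.113. That is inside the limit but close to it, so I nudge it about 7 mm further.

Call:
{"method": "step_arm", "body": {"targets": "-1 0.01 0.08 0 0 0 0;-1 0.01 0.16 0 0 0 0;-1 0.01 0.24 0 0 0 0;-1 0.01 0.32 0 0 0 0;-1 0.01 0.4 0 0 0 0;-1 0.01 0.48 0 0 0 0;-1 0.01 0.56 0 0 0 0;-1 0.01 0.6 0 0 0 0;-1 0.01 0.6 -0.05 0 0 0;-1 0.01 0.6 -0.1 0 0 0"}}

```text
clock: 7.3
eef_pos: [0.4369, 0.1908, 0.1419]
tool_rot: [0.704, 0.71, 0.002, 0.001]
ft_force: [0.8, 0.1, -0.5]
grip_width: -0.0
grasp_force: 0.0
```

Call:
{"method": "step_arm", "body": {"targets": "-1 0 0 -0.06 0 0 0;-1 0 0 -0.12 0 0 0;-1 0 0 -0.15 0 0 0;-1 0 0 -0.17 0 0 0;-1 0 0 -0.18 0 0 0;-1 0 0 -0.186 0 0 0;-1 0 0 -0.19 0 0 0;-1 0 0 -0.19 0 0 0;-1 0 0 -0.19 0 0 0;-1 0 0 -0.19 0 0 0"}}

```text
clock: 8.13
eef_pos: [0.4376, 0.1868, 0.0471]
tool_rot: [0.707, 0.707, 0.001, 0.0]
ft_force: [-0.3, 0.2, 0.2]
grip_width: 0.0001
grasp_force: 0.0
```

Call:
{"method": "step_arm", "body": {"targets": "-1 0 0 -0.002 0 0 0;-1 0 0 -0.004 0 0 0;-1 0 0 -0.006 0 0 0;-1 0 0 -0.008 0 0 0;-1 0 0 -0.009 0 0 0;-1 0 0 -0.009 0 0 0;-1 0 0 -0.009 0 0 0"}}

```text
clock: 8.72
eef_pos: [0.4374, 0.1865, 0.043]
tool_rot: [0.707, 0.707, 0.001, 0.0]
ft_force: [-2.4, -1.0, 9.6]
grip_width: -0.0002
grasp_force: 4.8
```

Call:
{"method": "step_arm", "body": {"targets": "-1 -0.003 -0.0006 0 0 0 0;-1 -0.006 -0.0012 0 0 0 0;-1 -0.009 -0.0018 0 0 0 0;-1 -0.012 -0.0024 0 0 0 0;-1 -0.014 -0.0028 0 0 0 0;-1 -0.014 -0.0028 0 0 0 0;-1 -0.014 -0.0028 0 0 0 0;-1 -0.014 -0.0028 0 0 0 0"}}

```text
clock: 9.38
eef_pos: [0.4318, 0.1857, 0.0431]
tool_rot: [0.707, 0.707, 0.002, 0.001]
ft_force: [1.2, 0.1, 6.9]
grip_width: -0.0002
grasp_force: 3.3
```

Call:
{"method": "step_arm", "body": {"targets": "-1 0 0 0.004 0 0 0;-1 0 0 0.01 0 0 0;-1 0 0 0.03 0 0 0;-1 0 0 0.08 0 0 0;-1 0 0 0.16 0 0 0;-1 0 -0.05 0.24 0 0 0;-1 0 -0.12 0.3 0 0 0;-1 0 -0.2 0.3 0 0 0;-1 0 -0.28 0.3 0 0 0;-1 0 -0.36 0.3 0 0 0"}}

```text
clock: 10.22
eef_pos: [0.4299, 0.0063, 0.1928]
tool_rot: [0.707, 0.708, 0.001, 0.001]
ft_force: [0.8, 0.3, -0.5]
grip_width: -0.0003
grasp_force: 0.0
```

Call:
{"method": "step_arm", "body": {"targets": "-1 0 -0.08 0 0 0 0;-1 0 -0.16 0 0 0 0;-1 0 -0.24 0 0 0 0;-1 0 -0.24 0 0 0 0;-1 0 -0.24 0 0 0 0;-1 0 -0.24 0 0 0 0"}}

```text
clock: 10.72
eef_pos: [0.4294, -0.1122, 0.1914]
tool_rot: [0.707, 0.707, -0.0, -0.001]
ft_force: [-0.2, 1.0, 0.4]
grip_width: -0.0
grasp_force: 0.0
```

```bash
python3 - <<'E'
from h import *
from scipy.optimize import least_squares
im=bot.camera("scene")
cv2.imwrite("pics/s5.png",cv2.resize(im[80:290,150:410],None,fx=2.8,fy=2.8)[:,:,::-1])
b=cv2.inRange(cv2.cvtColor(im,cv2.COLOR_RGB2HSV),(3,90,30),(20,255,255)); pts=[]
for u in range(310,360):
    r=185
    if b[r,u]: continue
    while not b[r,u]: r+=1
    pts.append((u,r-.5))
p=ray("scene",pts,.043)[:,:2]
a=np.radians(11);ex=np.array([np.cos(a),np.sin(a)])
for R in (.05,.053):
    f=lambda q:np.hypot(*(p-q).T)-R
    c=least_squares(f,[.43,.184],loss="soft_l1",f_scale=.002).x;d=c-[.5769,.0525]
    print(R,c,"board xy",d@ex,d@[-ex[1],ex[0]],bot.get_obs()["clock"])
E
```

```text
0.05 [0.42951189 0.18883932] board xy -0.11866540599536893 0.16195735671130224 10.7667
0.053 [0.42719446 0.18628108] board xy -0.12142839307699833 0.15988830318294375 10.7667
```

View pics/s5.png

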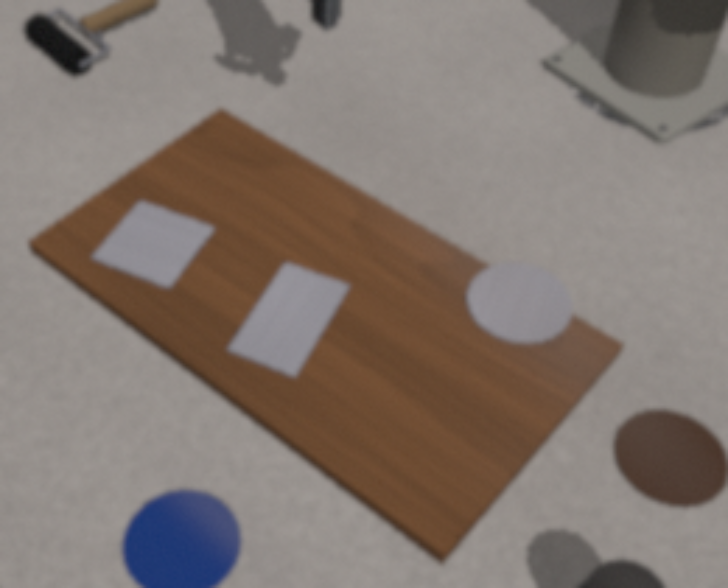

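The disc lies flat at crop (520,302), with its centre at board x ≈ -0.12, which is mid-range. The other plates are unmoved and the arm is clear.

```bash
python3 -c "
from workcell import bot
print(bot.job_done())"
```

```text
the job is handed in; nothing more can be done
None
```

I slid the round plate to the near long edge and handed the job in: it lies flat, overhanging by about 30 mm (centre about 20 mm inside the edge), with the square and oblong plates unmoved and the arm clear; no verdict came back.

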